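Fit check of a reground stirrer spindle

ROBOT

A 6-joint arm with a two-finger parallel gripper is mounted at the origin on the work surface. World frame = base frame: x ahead of the robot, y to its left, z up, the work surface at z = 0. Lengths are in m, angles in rad, forces in N, time in s.
With the tool pointing down it reaches from about 0.325 to 0.9 m from the base axis. Payload 6.1 kg.
Tool frame: the origin (TCP) lies midway between the tips of the shut fingers; the grasp point (between the pads) lies bot.grip_depth behind it (bot.grip_depth is the distance from the TCP to the grasp point, in m); x points along the fingers, y is the direction in which the jaws open and shut, and the axes are right-handed (so a half turn about x gives the same grasp; the last joint's range is limited). The gripper opens to 85 mm and grips with 20 to 120 N. Pads are 22 mm wide; open, the fingers measure 114 mm over their backs; the gripper's body (76 mm by 85 mm) begins 54 mm behind the grasp point. The pads swing forward as they close: fully open they stand 13 mm farther back than shut.
Start: joints at [1.052, 0.22, 1.526, -0, 1.395, -0.126], TCP at [0.239, 0.577, 0.231] pointing down, gripper open.
Joint ranges: [-2.98, 2.98], [-0.91, 2.08], [0.09, 2.57], [-1.24, 4.39], [0.2, 2.65], [-2.68, 2.68]. Speed limits (rad/s): [2.57, 2.57, 3.01, 3.14, 3.14, 3.14].

INTERFACE

Orientations are given as a unit quaternion [x, y, z, w].
In Python, from bench import bot gives the robot as it stands. Calls block until the motion is done:
- bot.goto(position, orientation): joint-space move of the TCP to a pose.
- bot.move_linear(position, orientation=None, speed=0.15, stop_force=None): straight line of the TCP; orientation=None keeps the orientation; speed is the mean speed in m/s. With stop_force (N) it stops when the force on the tool has changed by that much, and returns True; else False.
- bot.movej(angles): joint-space move.
- bot.set_gripper(opening): opening from 0.0 (shut) to 1.0 (fully open); the grip force is fixed at half the most; returns when the fingers have stopped.
- bot.hold(seconds).
- bot.solve_ik(position, orientation): joint angles nearest the present ones, or None.
- bot.read_state(): the state.
- bot.snapshot(name): name is "scene" or "top"; returns the picture (400x640x3 uint8, blue, green, red); there is no depth.
- bot.calibration(name): a dict with "K" (3x3 intrinsics, pixels), "k1" (the pictures are not rectified: a ray, as slopes to the right and down, at radius r is drawn at 1 + k1 r^2 times it, then the intrinsics apply), "world_from_camera" (4x4, takes a point from camera to world coordinates). Camera axes: x right, y up, looking along -z (the intrinsics and any distortion apply to the point x, -y, -z); pixel columns grow to the right and rows downward; lengths in m; the calibration is good to about 2 mm. A picture is of the moment at which its call begins. calibration takes no time and is no camera call.
A pose or a line that the arm cannot do raises bot.PlanningError and nothing moves.
- bot.job_done(): hands the job in, once; it reports no verdict.
Trained networks look in the newest picture that a camera, given by its name, has taken for a name from the list of things; names that differ only in an ending like _2 or _b are one class to them, and where a whole thing is asked for, a point or a joint stands for the part that bears it (a point fixed in the world has none). Each returns a list of dicts, best first, with "conf" (0 to 1); they miss things now and then, are a little off and sometimes report something else, mostly with a low value. They report only what shows in the picture. A call takes as long as a camera call. They do not tell look-alikes from the thing itself.
- bot.recognise(camera, thing): "point" ([x, y, z] in m, in world coordinates, good to about 4 mm: the middle of the surface that is visible of it).
- bot.trace(camera, thing): "pixels" (400x640 bool, what is visible of it).
- bot.landmark_of(camera, thing): "point" ([x, y, z] in m, in world coordinates, good to about 4 mm: a listed point, or the origin of a listed thing).
The state is a dict: "time": time; "qpos": joint angles; "qvel": joint speeds; "effort": joint torques, N m; "position": TCP position; "ee_rot": TCP orientation; "wrist_force": force on the tool from outside, world axes, zero at the start; "ft_torque": the same for the moment, N m; "width": opening from 0.0 (shut) to 1.0 (fully open).
Only numpy, scipy, OpenCV 4.12 (cv2) and the standard library are available. Lean on these libraries where they do the work, as an engineer would, in place of code of your own. Each camera call takes 0.05 s, during which the arm holds its last target.

TASK

The stirrer's spindle is back from regrinding and stands nose up in the vice; check that its taper grips and lets go. Lift the drill chuck out of its wooden stand, push its tapered shank into the spindle with a twist, until it is fully home but never so hard that the collar meets the nose, and let go of it. Then drive the drift gently through the slot under the shank until the chuck breaks loose and stands clear of the taper, and leave it so, with the drift in the slot.

Things in the scene. Friction and masses are not known exactly. Their poses are not given: they have to be found in the camera images.
- chuck: Drill chuck with a tapered shank, one rigid steel piece of about 0.5 kg, shank down in the stand. Origin on its axis at the collar's underside, z up out of the jaws. Above: collar 36 mm across, 7 mm high; knurled body 43 mm across from 8 to 42 mm; steel nose and jaws to 66 mm. Below: shank 23 mm across, tapering 1 in 6 to 16.5 mm at 45 mm down, then a stub 13 mm across, domed end 60 mm down.
- chuck_grip (a point): Point on the chuck's axis 25 mm above chuck's origin, the height to grip its knurled body (43 mm across). Twisting it home takes up to 0.7 N m: grip with 50 N or more.
- spindle_nose (a point): Centre of the steel spindle's flat top (nose), 158 mm above the bench, z up: 46 mm across, its bore 23 mm wide at the mouth, tapering 1 in 6. Set in loosely, the shank leaves 6 to 8 mm between collar and nose. A few 0.7 rad twists to and fro (0.8 s each) at a 10 to 15 N push sink it home, to 1 to 3 mm. Pushed straight it sticks at 4 mm; twisting at over 25 N brings the collar down on the nose.
- slot_floor (a point): Centre of the drift slot's floor, on the spindle's axis, 88 mm above the bench; x along the slot, z up. The slot runs right through the spindle along x, 11 mm wide, 88 to 118 mm above the bench, its ends 23 mm from the axis. The domed end of a seated shank hangs 11 to 13 mm above this point.
- vice: Grey machine vice fixed to the bench, clamping the spindle upright over its origin (underside centre). 150 mm long in x, 100 mm wide, jaw tops 62 mm high; its screw and 120 mm tommy bar reach 120 mm out at -x, 50 mm high. Its x is the slot's x.
- drift: Taper drift: steel wedge 150 mm long, 8 mm thick, 0.2 kg, standing on its straight lower edge in the rest. Origin under its middle on that edge; x to the thin tip, y across the thickness, z up. Upper edge 10 mm high at the tip (the last 9 mm thinned to 4 mm), climbing 1 in 5 to 30 mm at 98 mm from the tip; then the butt, 30 mm high.
- drift_grip (a point): Middle of the drift's butt, 51 mm behind drift's origin and 15 mm above the lower edge: hold it here, thickness between the fingers; axes as drift.
- drift_tip (a point): The drift's thin end at the lower edge, 75 mm from drift's origin; axes as drift. With the lower edge on the slot's floor the drift meets a seated shank with its tip about 16 mm past the spindle's axis; a push of 15 to 30 N breaks the taper loose; with the tip 55 mm past the axis the collar stands about 10 mm above the nose, the chuck loose.
- stand: Wooden block 90 x 90 x 74 mm, fixed to the bench, with a hole 29 mm wide and 64 mm deep in its top for the chuck's shank. Origin under its centre.
- rest: Wooden rest fixed to the bench, 60 x 60 mm, 26 mm high, with a groove 11 mm wide along its x, floor 16 mm above the bench; it holds the drift on edge, butt sticking out at -x. Origin under its centre.
- tube_rack: Bystander to leave alone: white plastic rack 64 x 160 mm with green-capped blood tubes, 90 mm high. Origin under its centre.
- oil_bottle: Bystander to leave alone: white plastic bottle 42 mm across, 105 mm high. Origin under its centre.
- screwdriver: Bystander to leave alone: screwdriver 190 mm long, black handle 26 mm across, lying along its x. Origin under its middle.
Things that resemble listed ones, but are neither listed nor needed, are in the scene too. There is more than one size of the drift; the job needs the smallest.

How it is judged:
By the outcome, as a careful person would: the job done as asked, in the order asked, and still so for the second after the job is handed in, with the robot touching nothing.
It also fails if it takes over 67 s, if anything falls off the work surface, if the arm or the gripper's body presses on something with over 40 N, if the wrist force passes 120 N, or if a joint passes its speed limit or range.

## Working session

There is one attempt and no reset: what is moved stays moved. The work goes in short steps, each a Python script; the robot and the scene stay as the last script left them, time stands still between calls to the robot, and variables do not carry over. Pictures are saved under pics/ and viewed, and the job is handed in when it is done.

```bash
ls -la; mkdir -p pics; python3 - <<'E'
from bench import bot
import cv2,numpy as np
for n in("scene","top"):
    im=bot.snapshot(n); cv2.imwrite(f"pics/{n}0.png",im)
    c=bot.calibration(n); print(n,np.round(c["K"],1).tolist(),c["k1"],np.round(c["world_from_camera"],3).tolist())
    for t in["chuck","spindle_nose","slot_floor","vice","drift","drift_grip","drift_tip","stand","rest","tube_rack","oil_bottle","screwdriver"]:
        print(t,[(np.round(d["point"],3).tolist(),round(d["conf"],2)) for d in bot.landmark_of(n,t)])
s=bot.read_state(); print(s["time"],s["ee_rot"],s["wrist_force"],bot.grip_depth)
E
```

```text
total 12
drwxr-xr-x  3 agent agent 4096 Dec  6 17:42 .
drwxr-xr-x 23 root  root  4096 Dec  6 17:42 ..
drwxr-xr-x  2 agent agent 4096 Dec  6 17:42 pics
scene [[394.1, 0.0, 321.9], [0.0, 394.1, 197.2], [0.0, 0.0, 1.0]] -0.05284364136301954 [[0.414, -0.568, 0.712, 1.301], [0.91, 0.249, -0.33, -0.496], [0.01, 0.784, 0.62, 0.771], [0.0, 0.0, 0.0, 1.0]]
chuck [([0.471, 0.305, 0.074], 0.65), ([0.519, -0.302, -0.002], 0.19)]
spindle_nose [([0.662, -0.01, 0.161], 0.65)]
slot_floor [([0.667, -0.009, 0.09], 0.65)]
vice [([0.665, -0.006, -0.001], 0.57)]
drift [([0.34, -0.183, -0.001], 0.95), ([0.517, -0.302, 0.013], 0.64), ([0.485, -0.585, 0.003], 0.59)]
drift_grip [([0.352, -0.257, 0.023], 0.78), ([0.479, -0.514, 0.018], 0.76), ([0.469, -0.293, 0.033], 0.63), ([0.662, -0.004, -0.003], 0.49), ([0.408, 0.073, 0.001], 0.2)]
drift_tip [([0.322, -0.08, 0.0], 0.94), ([0.498, -0.689, -0.002], 0.89), ([0.591, -0.316, 0.017], 0.62), ([0.77, 0.326, -0.0], 0.3)]
stand [([0.77, 0.323, 0.002], 0.26), ([0.469, 0.305, 0.1], 0.22)]
rest [([0.516, -0.305, -0.002], 0.73)]
tube_rack [([0.735, -0.262, 0.0], 0.69)]
[... 515 characters left out ...]
ift [([0.485, -0.588, 0.001], 0.8), ([0.343, -0.186, -0.0], 0.7), ([0.52, -0.301, 0.016], 0.49)]
drift_grip [([0.355, -0.254, 0.028], 0.81), ([0.519, -0.301, 0.001], 0.6), ([0.479, -0.515, 0.02], 0.57), ([0.47, -0.29, 0.03], 0.48)]
drift_tip [([0.499, -0.69, -0.002], 0.84), ([0.592, -0.309, 0.016], 0.75), ([0.318, -0.078, 0.0], 0.74), ([0.664, -0.009, 0.156], 0.41)]
stand [([0.472, 0.309, 0.002], 0.74)]
rest [([0.52, -0.304, 0.0], 0.87)]
tube_rack [([0.736, -0.263, -0.006], 0.7), ([0.663, -0.007, 0.156], 0.41)]
oil_bottle [([0.764, 0.326, 0.0], 0.68)]
screwdriver [([0.406, 0.074, 0.002], 0.65)]
1.3 [ 0.13799737  0.69351524 -0.13797945  0.6935092 ] [-0.02099658 -0.39944899 -0.37004093] 0.0187
```

View pics/scene0.png

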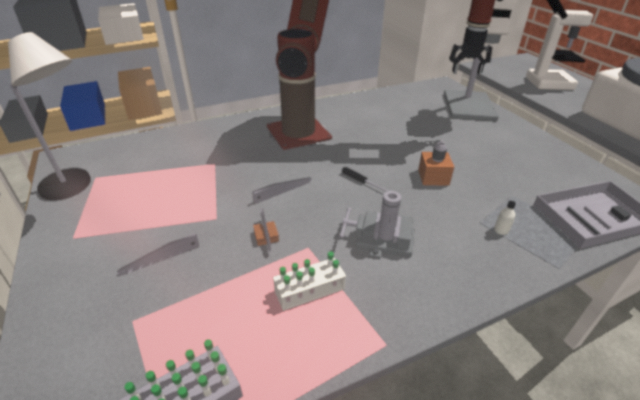

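View pics/top0.png

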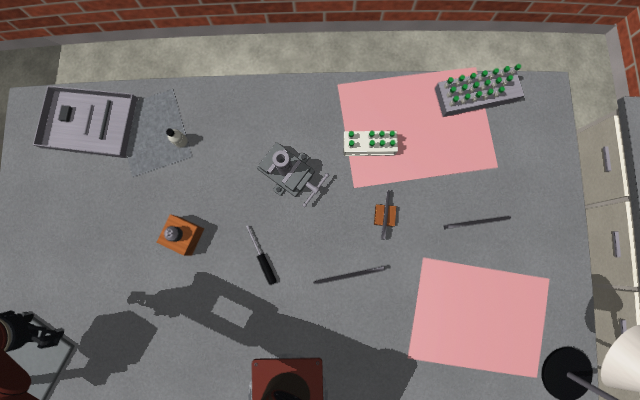

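```bash
cat > h.py <<'E'
import numpy as np,cv2
from scipy.spatial.transform import Rotation as R
from bench import bot
def proj(n,P):
    c=bot.calibration(n);T=np.linalg.inv(c["world_from_camera"]);K=np.array(c["K"])
    P=np.atleast_2d(P);q=P@T[:3,:3].T+T[:3,3];x=q[:,0]/-q[:,2];y=-q[:,1]/-q[:,2]
    f=1+c["k1"]*(x*x+y*y);return np.c_[K[0,0]*x*f+K[0,2],K[1,1]*y*f+K[1,2]]
def onplane(n,px,z):
    c=bot.calibration(n);W=np.array(c["world_from_camera"]);K=np.array(c["K"])
    px=np.atleast_2d(px).astype(float);d=(px-[K[0,2],K[1,2]])/[K[0,0],K[1,1]];u=d.copy()
    for _ in range(20):u=d/(1+c["k1"]*(u**2).sum(1,keepdims=True))
    r=np.c_[u[:,0],-u[:,1],-np.ones(len(u))]@W[:3,:3].T;t=(z-W[2,3])/r[:,2]
    return W[:3,3]+r*t[:,None]
def crop(im,x0,x1,y0,y1,s):return cv2.resize(im[y0:y1,x0:x1],None,fx=s,fy=s,interpolation=cv2.INTER_CUBIC)
E
python3 - <<'E'
from h import *
im=cv2.imread("pics/top0.png");sc=cv2.imread("pics/scene0.png")
a=crop(im,240,340,130,210,7);cv2.imwrite("pics/c_vice_top.png",a)
cv2.imwrite("pics/c_vice_sc.png",crop(sc,330,425,180,260,7))
b=np.vstack([crop(im,305,520,180,290,3.5)]);cv2.imwrite("pics/c_drifts.png",b)
for nm,p in[("rest",(.52,-.30,.016)),("a",(.34,-.185,0)),("b",(.485,-.587,0))]:print(nm,proj("top",p),proj("scene",p))
E
```

```text
rest [[384.03718754 213.80539837]] [[267.11884122 233.19745766]]
a [[347.42187006 275.22872444]] [[284.07771314 191.33639212]]
b [[476.43631784 223.21878564]] [[159.81353635 259.315043  ]]
```

View pics/c_vice_top.png

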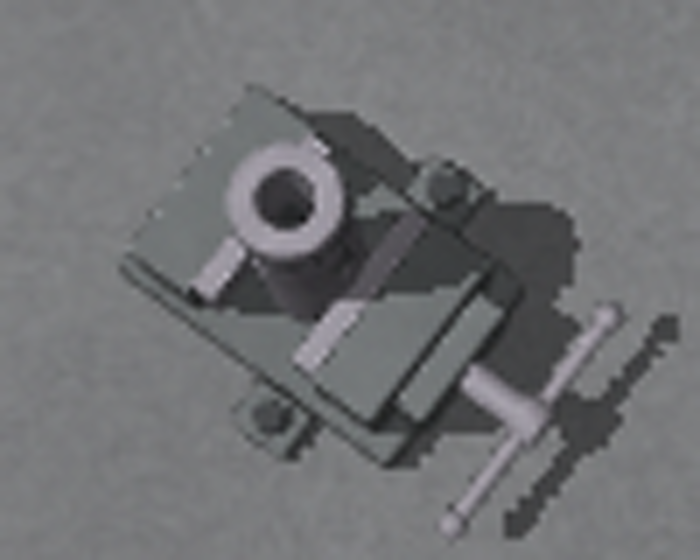

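View pics/c_vice_sc.png

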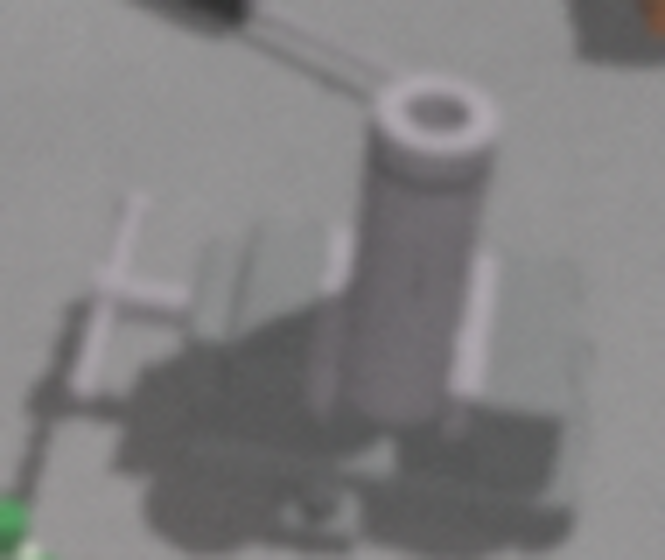

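View pics/c_drifts.png

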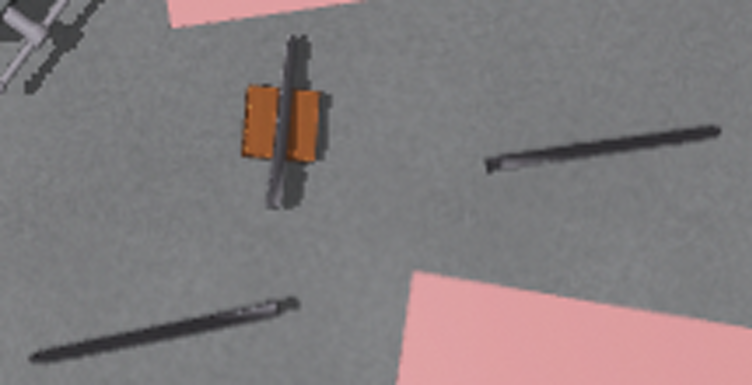

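```bash
python3 - <<'E'
from h import *
def g(x,y):return (x+.5)/7+240-.5,(y+.5)/7+130-.5
def yaw(a,b,z):
    P=onplane("top",[g(*a),g(*b)],z);d=P[1]-P[0];return P.round(4)[:,:2].tolist(),np.degrees(np.arctan2(d[1],d[0])).round(2),np.linalg.norm(d).round(4)
print("bar",yaw((452,524),(607,314),.05))
print("lowedge",yaw((125,265),(390,462),.03))
print("upper jaw top edge",yaw((378,180),(522,290),.03))
print("block right end",yaw((375,425),(490,275),.062))
print("jawface right",yaw((305,365),(355,305),.062))
print("left end",yaw((122,262),(248,88),.062))
P=onplane("top",[g(285,200)],.158);print("nose",P)
def gs(x,y):return (x+.5)/7+330-.5,(y+.5)/7+180-.5
print("nose sc",onplane("scene",[gs(437,112)],.158))
# circles: trace ellipse fits
E
```

```text
bar ([[0.55, -0.062], [0.6378, -0.1291]], np.float64(-37.34), np.float64(0.1105))
lowedge ([[0.6686, 0.0784], [0.5798, -0.0351]], np.float64(-128.06), np.float64(0.1441))
upper jaw top edge ([[0.7034, -0.0315], [0.6533, -0.0929]], np.float64(-129.25), np.float64(0.0793))
block right end ([[0.5907, -0.0313], [0.6533, -0.0803]], np.float64(-38.11), np.float64(0.0795))
jawface right ([[0.6168, -0.0023], [0.6419, -0.0235]], np.float64(-40.27), np.float64(0.0328))
left end ([[0.6628, 0.0744], [0.7369, 0.0209]], np.float64(-35.81), np.float64(0.0914))
nose [[ 0.66423322 -0.00469322  0.158     ]]
nose sc [[ 0.6629997  -0.00525104  0.158     ]]
```

```bash
python3 - <<'E'
from h import *
from scipy.optimize import least_squares
for n in("top","scene"):
    im=cv2.imread(f"pics/{n}0.png")
    big=crop(im,*( (240,340,130,210) if n=="top" else (330,425,180,260)),8);o=np.array([240,130] if n=="top" else [330,180])
    g=cv2.GaussianBlur(cv2.cvtColor(big,cv2.COLOR_BGR2GRAY),(0,0),2).astype(float)
    def samp(P):
        q=(proj(n,P)-o+.5)*8-.5
        return cv2.remap(g.astype(np.float32),q[:,0].astype(np.float32).reshape(1,-1),q[:,1].astype(np.float32).reshape(1,-1),cv2.INTER_LINEAR)[0]
    th=np.linspace(0,2*np.pi,90,endpoint=False)
    def ring(c,r):return samp(np.c_[c[0]+r*np.cos(th),c[1]+r*np.sin(th),0*th+.158])
    best=[]
    for dx in np.arange(.655,.6725,.0005):
        for dy in np.arange(-.013,.004,.0005):
            i=np.mean([ring((dx,dy),r).mean() for r in(.014,.017,.020)])
            inn=np.mean([ring((dx,dy),r).mean() for r in(.004,.008,)])
            var=ring((dx,dy),.017).std()+ring((dx,dy),.0135).std()+ring((dx,dy),.021).std()
            best.append((i-inn-2*var,dx,dy))
    best.sort();print(n,"nose",[np.round(b,4).tolist() for b in best[-4:]])
    # tommy bar: midpoint bar model, search center,yaw
    b=[]
    for cx in np.arange(.584,.604,.001):
        for cy in np.arange(-.105,-.085,.001):
            for yw in np.arange(-44,-29,.5):
                d=np.array([np.cos(np.radians(yw)),np.sin(np.radians(yw))])
                t=np.linspace(-.05,.05,30)
                P=np.c_[cx+t*d[0],cy+t*d[1],0*t+.05];nn=np.array([-d[1],d[0],0])
                m=abs(t)>.01
                b.append((samp(P[m]).mean()-.5*(samp(P[m]+.007*nn).mean()+samp(P[m]-.007*nn).mean()),cx,cy,yw))
    b.sort();print(n,"bar",[np.round(x,3).tolist() for x in b[-5:]])
E
```

```text
Traceback (most recent call last):
  File "h.py", line 5, in proj
    c=bot.calibration(n);T=np.linalg.inv(c["world_from_camera"]);K=np.array(c["K"])
ValueError: time passes only in moves, steps and waits
```

```bash
python3 - <<'E'
from bench import bot
import pickle
pickle.dump({n:bot.calibration(n) for n in("top","scene")},open("cal.pkl","wb"))
E
sed -i 's/bot.calibration(n)/CAL[n]/; s/^from bench import bot/from bench import bot\nimport pickle;CAL=pickle.load(open("cal.pkl","rb"))/' h.py
cat > fit.py <<'E'
from h import *
for n in("top","scene"):
    im=cv2.imread(f"pics/{n}0.png")
    big=crop(im,*( (240,340,130,210) if n=="top" else (330,425,180,260)),8);o=np.array([240,130] if n=="top" else [330,180])
    g=cv2.GaussianBlur(cv2.cvtColor(big,cv2.COLOR_BGR2GRAY),(0,0),2).astype(np.float32)
    def samp(P):
        q=((proj(n,P)-o+.5)*8-.5).astype(np.float32)
        return cv2.remap(g,q[:,0].reshape(1,-1),q[:,1].reshape(1,-1),cv2.INTER_LINEAR)[0]
    th=np.linspace(0,2*np.pi,90,endpoint=False)
    def ring(c,r):return samp(np.c_[c[0]+r*np.cos(th),c[1]+r*np.sin(th),0*th+.158])
    best=[]
    for dx in np.arange(.655,.6725,.0005):
        for dy in np.arange(-.013,.004,.0005):
            i=np.mean([ring((dx,dy),r).mean() for r in(.014,.017,.020)])
            inn=np.mean([ring((dx,dy),r).mean() for r in(.004,.008,)])
            var=ring((dx,dy),.017).std()+ring((dx,dy),.0135).std()+ring((dx,dy),.021).std()
            best.append((i-inn-2*var,dx,dy))
    best.sort();print(n,"nose",[np.round(b,4).tolist() for b in best[-4:]])
    b=[]
    t=np.linspace(-.05,.05,30);t=t[abs(t)>.01]
    for cx in np.arange(.584,.604,.001):
        for cy in np.arange(-.105,-.085,.001):
            for yw in np.arange(-44,-29,.5):
                d=np.array([np.cos(np.radians(yw)),np.sin(np.radians(yw))])
                P=np.c_[cx+t*d[0],cy+t*d[1],0*t+.05];nn=np.array([-d[1],d[0],0])
                v=samp(np.r_[P,P+.007*nn,P-.007*nn]).reshape(3,-1).mean(1)
                b.append((v[0]-.5*(v[1]+v[2]),cx,cy,yw))
    b.sort();print(n,"bar",[np.round(x,3).tolist() for x in b[-5:]])
E
python3 fit.py
```

```text
top nose [[60.4009, 0.665, -0.004], [62.9612, 0.665, -0.0045], [67.419, 0.6645, -0.004], [68.1889, 0.6645, -0.0045]]
top bar [[49.162, 0.596, -0.096, -37.0], [49.79, 0.597, -0.097, -38.0], [49.861, 0.597, -0.097, -37.5], [49.865, 0.596, -0.096, -38.0], [49.906, 0.596, -0.096, -37.5]]
scene nose [[22.6585, 0.6625, -0.005], [23.8984, 0.663, -0.005], [24.0984, 0.6625, -0.0045], [24.2709, 0.663, -0.0045]]
scene bar [[22.499, 0.596, -0.098, -39.0], [22.503, 0.595, -0.097, -39.0], [22.51, 0.597, -0.099, -39.0], [22.558, 0.597, -0.099, -38.5], [22.635, 0.596, -0.098, -38.5]]
```

View pics/c_chuck.png

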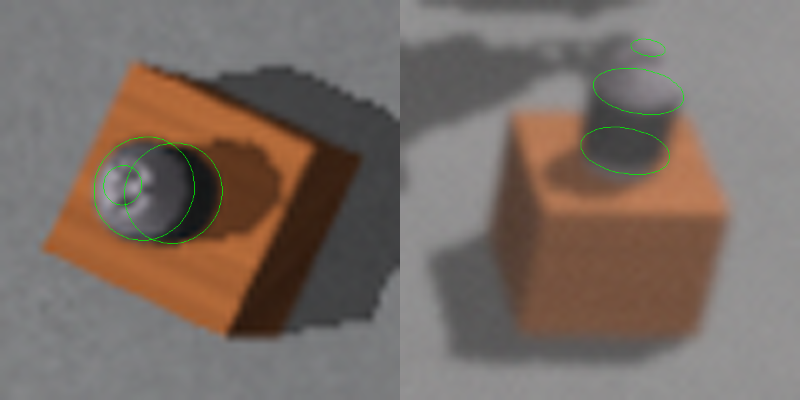

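View pics/c_drift2.png

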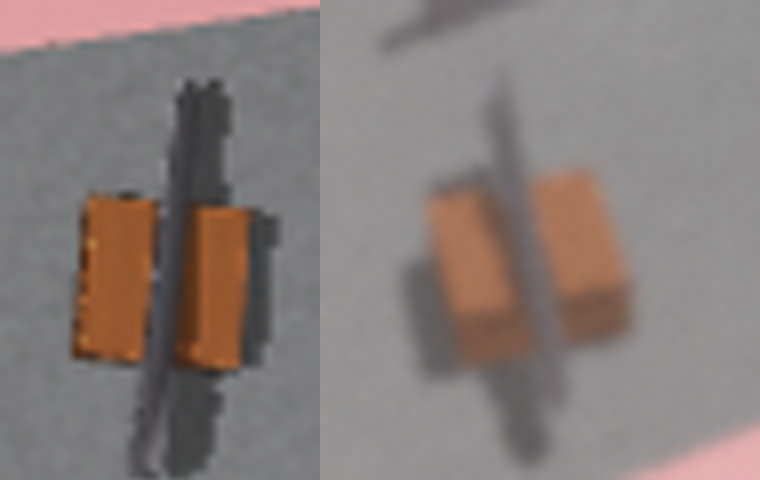

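```bash
cat >> h.py <<'E'
def down(deg):
    a=np.radians(deg);x=np.array([0,0,-1.]);y=np.array([np.cos(a),np.sin(a),0]);return R.from_matrix(np.c_[x,y,np.cross(x,y)]).as_quat()
def st(m=""):
    s=bot.read_state();e=R.from_quat(s["ee_rot"]).as_matrix();print(m,"t%.2f"%s["time"],"p",np.round(s["position"],4),"yaw%.1f"%np.degrees(np.arctan2(e[1,1],e[0,1])),"F",np.round(s["wrist_force"],1),"M",np.round(s["ft_torque"],2),"w%.3f"%s["width"],"q",np.round(s["qpos"],2));return s
CH=np.array([.4705,.306]);SP=np.array([.6637,-.0045])
E
python3 - <<'E'
from h import *
st()
for y in range(-90,271,30):
    a=bot.solve_ik([*CH,.16],down(y));b=bot.solve_ik([*SP,.20],down(y))
    print(y,None if a is None else np.round(a,2),None if b is None else np.round(b,2))
E
```

```text
t1.30 p [0.2392 0.5774 0.2313] yaw67.5 F [-0.  -0.4 -0.4] M [-0.03 -0.01  0.01] w0.999 q [ 1.05  0.22  1.53  0.    1.39 -0.13]
-90 [ 0.44  0.13  1.77 -0.    1.24  2.01] [-0.13  0.33  1.45 -0.    1.36  1.45]
-60 [ 0.44  0.13  1.77 -0.    1.24  1.48] [-0.13  0.33  1.45 -0.    1.36  0.92]
-30 [ 0.44  0.13  1.77 -0.    1.24  0.96] [-0.13  0.33  1.45 -0.    1.36  0.4 ]
0 [ 0.44  0.13  1.77 -0.    1.24  0.44] [-0.13  0.33  1.45 -0.    1.36 -0.13]
30 [ 0.44  0.13  1.77 -0.    1.24 -0.09] [-0.13  0.33  1.45 -0.    1.36 -0.65]
60 [ 0.44  0.13  1.77 -0.    1.24 -0.61] [-0.13  0.33  1.45 -0.    1.36 -1.17]
90 [ 0.44  0.13  1.77 -0.    1.24 -1.13] [-0.13  0.33  1.45 -0.    1.36 -1.7 ]
120 [ 0.44  0.13  1.77 -0.    1.24 -1.66] [-0.13  0.33  1.45 -0.    1.36 -2.22]
150 [ 0.44  0.13  1.77 -0.    1.24 -2.18] None
180 None None
210 None [-0.13  0.33  1.45 -0.    1.36  2.49]
240 [ 0.44  0.13  1.77 -0.    1.24  2.53] [-0.13  0.33  1.45 -0.    1.36  1.97]
270 [ 0.44  0.13  1.77 -0.    1.24  2.01] [-0.13  0.33  1.45 -0.    1.36  1.45]
```

```bash
python3 - <<'E'
from h import *
q=down(15)
bot.goto([*CH,.19],q);st("above")
bot.move_linear([*CH,.080],q,speed=.12,stop_force=8);st("down")
bot.set_gripper(0.0);st("grip")
E
```

```text
above t2.65 p [0.4702 0.3069 0.1902] yaw15.1 F [-0.1 -0.2 -0.2] M [-0.02  0.    0.  ] w1.000 q [0.44 0.1  1.74 0.   1.3  0.17]
down t3.72 p [0.4712 0.3064 0.0809] yaw15.0 F [0.8 0.1 1.1] M [-0.02 -0.01 -0.04] w0.998 q [ 0.44  0.23  1.82 -0.    1.09  0.17]
grip t4.19 p [0.4708 0.3062 0.0809] yaw15.0 F [-1.2 -0.4  6.1] M [-0.17  0.34  0.04] w0.488 q [0.44 0.23 1.82 0.   1.09 0.17]
```

```bash
python3 - <<'E'
from h import *
s=bot.read_state()
bot.move_linear([.4708,.3062,.20],down(15),speed=.15);st("lift")
bot.goto([*SP,.235],down(15));bot.hold(.2);st("over")
for n in("top","scene"):
    im=bot.snapshot(n);cv2.imwrite(f"pics/{n}1.png",im)
    print([(np.round(d["point"],4).tolist(),round(d["conf"],2)) for d in bot.landmark_of(n,"chuck")])
a=crop(cv2.imread("pics/top1.png"),230,330,110,190,4);b=crop(cv2.imread("pics/scene1.png"),340,440,120,220,4)
cv2.imwrite("pics/c1.png",np.hstack([a,b[:320]]))
E
```

```text
lift t5.14 p [0.4698 0.3057 0.1983] yaw15.0 F [-0.5 -1.1 -5.6] M [ 0.02  0.07 -0.01] w0.490 q [ 0.44  0.1   1.73 -0.    1.32  0.17]
over t6.72 p [ 0.6635 -0.0029  0.2351] yaw15.1 F [-0.5 -0.7 -5.3] M [-0.02  0.01 -0.06] w0.485 q [-0.12  0.31  1.41  0.    1.42 -0.39]
[([0.4713, -0.2913, 0.0295], 0.34)]
[([0.6618, -0.0017, 0.2297], 0.9)]
```

View pics/c1.png

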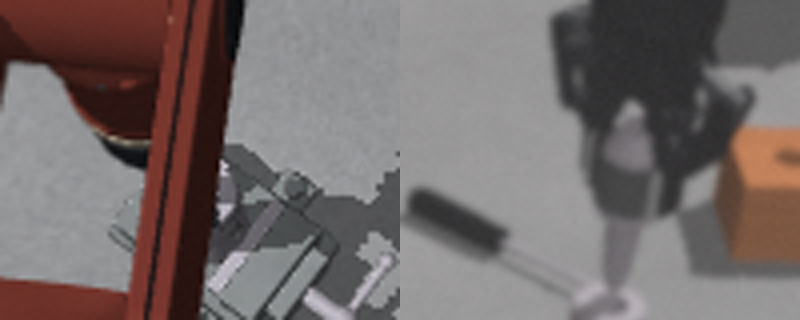

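```bash
python3 - <<'E'
from h import *
print(bot.move_linear([*SP,.185],down(15),speed=.08,stop_force=6));st("a")
print(bot.move_linear([*SP,.160],down(15),speed=.02,stop_force=5));st("b");bot.hold(.15);st("c")
E
```

```text
False
a t7.69 p [ 0.6637 -0.0045  0.1851] yaw15.0 F [ 0.6 -0.4 -6.3] M [-0.22 -0.07  0.01] w0.486 q [-0.13  0.34  1.46  0.    1.33 -0.39]
True
b t8.45 p [ 0.6641 -0.0056  0.1706] yaw15.0 F [ 2.1 -0.2  0.8] M [-0.08 -0.51 -0.03] w0.492 q [-0.13  0.36  1.48 -0.    1.31 -0.39]
c t8.60 p [ 0.6641 -0.0056  0.1706] yaw15.0 F [3.4 0.5 2.8] M [ 0.11 -0.77  0.02] w0.485 q [-0.13  0.36  1.48 -0.    1.31 -0.39]
```

```bash
python3 - <<'E'
from h import *
c=[.6646,-.0053]
print(bot.move_linear([*c,.1660],down(15),speed=.01,stop_force=4));s=st("p")
bot.hold(.1);s=st("p2");z=s["position"][2]
yaw=15
# one twist, keep target z
bot.move_linear([*c,z-.0005],down(15-40),speed=.0009);st("t1")
bot.hold(.1);st("t1b")
E
```

```text
True
p t8.82 p [ 0.6641 -0.0057  0.1702] yaw15.0 F [-0.2 -0.3  2.5] M [0.01 0.04 0.02] w0.492 q [-0.13  0.36  1.48 -0.    1.31 -0.39]
p2 t8.92 p [ 0.6641 -0.0056  0.1702] yaw15.0 F [-0.7  0.6  2.7] M [ 0.01  0.17 -0.03] w0.488 q [-0.13  0.36  1.48 -0.    1.31 -0.39]
t1 t9.77 p [ 0.664  -0.0056  0.1693] yaw-24.9 F [-2.7 -1.8  1.8] M [-0.36  0.37 -0.07] w0.488 q [-0.13  0.36  1.47 -0.    1.31  0.31]
t1b t9.87 p [ 0.6641 -0.0056  0.1693] yaw-25.0 F [-2.9 -2.7  1.9] M [-0.35  0.5  -0.01] w0.491 q [-0.13  0.36  1.47 -0.    1.31  0.31]
```

```bash
cat > tw.py <<'E'
from h import *
import sys
c=[.6640,-.0055]
def cycle(to,Fpush=7.0,feed=.0006):
    s=bot.read_state();e=R.from_quat(s["ee_rot"]).as_matrix();y=np.degrees(np.arctan2(e[1,1],e[0,1]))
    d=Fpush-s["wrist_force"][2]
    if d>1.0: bot.move_linear([*c,s["position"][2]-.004],down(y),speed=.01,stop_force=d)
    s=st("push")
    if s["wrist_force"][2]>12: return
    z=s["position"][2]
    bot.move_linear([*c,z-feed],down(to),speed=feed/.8);return st("tw")
E
python3 - <<'E'
from tw import *
cycle(15);cycle(-25)
E
```

```text
push t10.09 p [ 0.664  -0.0057  0.1693] yaw-25.0 F [ 0.1 -0.3  4.8] M [-0.    0.01 -0.06] w0.490 q [-0.13  0.36  1.48 -0.    1.31  0.31]
tw t10.94 p [ 0.6641 -0.0056  0.1689] yaw14.9 F [-0.8  0.   4.5] M [-0.32  0.2   0.09] w0.486 q [-0.13  0.36  1.48 -0.    1.31 -0.39]
push t11.15 p [ 0.6642 -0.0057  0.1689] yaw15.0 F [-0.8 -0.5  3.7] M [ 0.02 -0.02  0.11] w0.488 q [-0.13  0.36  1.48 -0.    1.31 -0.39]
tw t12.00 p [ 0.664  -0.0056  0.1686] yaw-25.1 F [-1.3 -0.6  4.9] M [-0.22  0.3  -0.12] w0.487 q [-0.13  0.36  1.48 -0.    1.31  0.31]
```

```bash
python3 - <<'E'
from tw import *
for to in(15,-25,15):cycle(to,9.5,.0009)
E
```

```text
push t12.21 p [ 0.664  -0.0056  0.1686] yaw-25.1 F [-0.4  0.   2.8] M [-0.05  0.06 -0.1 ] w0.490 q [-0.13  0.36  1.48 -0.    1.31  0.31]
tw t13.06 p [ 0.6642 -0.0057  0.1684] yaw15.0 F [-2.1 -0.2  6.5] M [-0.13  0.32  0.07] w0.487 q [-0.13  0.36  1.48 -0.    1.3  -0.39]
push t13.27 p [ 0.6641 -0.0057  0.1684] yaw15.0 F [-1.1  0.1  3.2] M [ 0.03  0.08 -0.01] w0.487 q [-0.13  0.36  1.48 -0.    1.3  -0.39]
tw t14.12 p [ 0.664  -0.0056  0.1682] yaw-25.0 F [-2.4 -0.1  7.4] M [-0.14  0.44 -0.18] w0.486 q [-0.13  0.36  1.48 -0.    1.3   0.31]
push t14.32 p [ 0.664  -0.0057  0.1682] yaw-25.1 F [-0.6 -0.   4.1] M [-0.05  0.09 -0.05] w0.486 q [-0.13  0.36  1.48 -0.    1.31  0.31]
tw t15.18 p [ 0.6642 -0.0057  0.1681] yaw15.0 F [-2.2 -1.4  7.5] M [-0.12  0.34  0.1 ] w0.490 q [-0.13  0.36  1.48 -0.    1.3  -0.39]
```

```bash
python3 - <<'E'
from tw import *
z=bot.read_state()["position"][2]
for to in(-25,15):
    s=bot.read_state();z=s["position"][2]
    bot.move_linear([*c,z-.0018],down(to),speed=.0018/.8);st("tw")
E
```

```text
tw t16.02 p [ 0.664  -0.0056  0.1678] yaw-25.0 F [-4.  -0.6  9.7] M [-0.08  0.76 -0.18] w0.491 q [-0.13  0.36  1.48 -0.    1.3   0.31]
tw t16.88 p [ 0.6642 -0.0057  0.1676] yaw15.0 F [-3.  -0.6 10.2] M [-0.1   0.7   0.14] w0.489 q [-0.13  0.36  1.48 -0.    1.3  -0.39]
```

```bash
python3 - <<'E'
from tw import *
for to in(-25,15,-25):
    s=bot.read_state();z=s["position"][2]
    bot.move_linear([*c,z-.0018],down(to),speed=.0018/.8);s=st("tw")
for n in("scene",):
    im=bot.snapshot(n);cv2.imwrite(f"pics/{n}2.png",im)
    print([(np.round(d["point"],4).tolist(),round(d["conf"],2)) for d in bot.landmark_of(n,"chuck")])
cv2.imwrite("pics/c2.png",crop(im,350,430,140,250,6)[:600])
E
```

```text
tw t17.73 p [ 0.664  -0.0056  0.1673] yaw-25.0 F [-3.9 -0.6 11. ] M [-0.01  0.87 -0.15] w0.490 q [-0.13  0.36  1.48 -0.    1.3   0.31]
tw t18.57 p [ 0.6642 -0.0057  0.1672] yaw15.0 F [-3.  -0.4 11.3] M [-0.13  0.71  0.09] w0.490 q [-0.13  0.36  1.48 -0.    1.3  -0.39]
tw t19.43 p [ 0.664  -0.0057  0.1671] yaw-25.0 F [-4.4 -0.5 11.6] M [-0.02  0.88 -0.15] w0.487 q [-0.13  0.36  1.48 -0.    1.3   0.31]
[([0.6646, -0.006, 0.163], 0.65)]
```

View pics/c2.png

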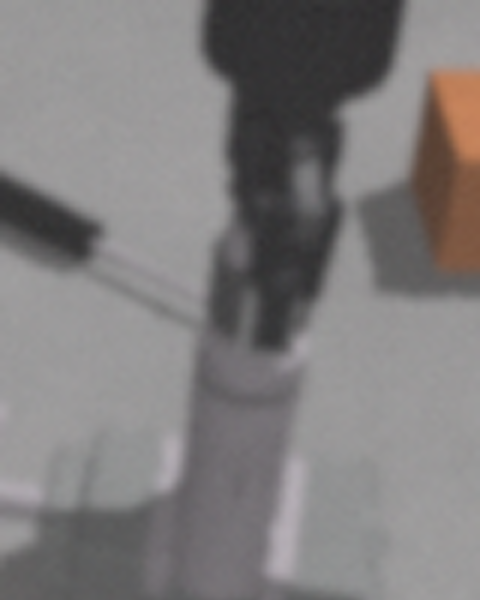

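```bash
python3 - <<'E'
from tw import *
for to in(15,-25):
    s=bot.read_state();z=s["position"][2]
    bot.move_linear([*c,z-.0020],down(to),speed=.0020/.8);s=st("tw")
E
```

```text
tw t20.38 p [ 0.6642 -0.0057  0.1669] yaw15.1 F [-4.1  0.  11.2] M [-0.08  0.8   0.31] w0.488 q [-0.13  0.36  1.48 -0.    1.3  -0.39]
tw t21.23 p [ 0.6641 -0.0056  0.1667] yaw-25.0 F [-5.  -0.2 11.5] M [-0.01  0.89 -0.13] w0.488 q [-0.13  0.36  1.48 -0.    1.3   0.31]
```

```bash
python3 - <<'E'
from tw import *
s=bot.read_state();p=s["position"]
bot.move_linear([p[0],p[1],p[2]+.0002],down(-25),speed=.002);st("relax")
bot.set_gripper(0.9);st("open")
bot.move_linear([p[0],p[1],.27],down(-25),speed=.25);st("up")
bot.goto([.47,-.2915,.15],down(-100));st("drift")
for n in("top","scene"):
    im=bot.snapshot(n);cv2.imwrite(f"pics/{n}3.png",im)
    for t in("chuck","rest","drift_grip","drift_tip"):print(n,t,[(np.round(d["point"],4).tolist(),round(d["conf"],2)) for d in bot.landmark_of(n,t)])
a=crop(cv2.imread("pics/top3.png"),230,330,110,190,4);b=crop(cv2.imread("pics/scene3.png"),340,440,140,240,4)
cv2.imwrite("pics/c3.png",np.hstack([a,b[:320]]))
def g(x,y):return (x+.5)/8+365-.5,(y+.5)/8+180-.5
for u,v in(((88,197),(75,358)),((248,208),(240,370))):
    P=onplane("top",[g(*v),g(*u)],.026);d=P[1]-P[0];print("rest edge",P.round(4)[:,:2].tolist(),np.degrees(np.arctan2(d[1],d[0])))
E
```

```text
relax t22.05 p [ 0.664  -0.0057  0.1668] yaw-25.0 F [-0.9 -0.4  3. ] M [-0.09  0.08 -0.08] w0.489 q [-0.13  0.36  1.48 -0.    1.3   0.31]
open t22.49 p [ 0.664  -0.0056  0.1668] yaw-25.0 F [-0.3 -0.5  0.4] M [-0.01  0.    0.01] w0.899 q [-0.13  0.36  1.48  0.    1.3   0.31]
up t23.05 p [ 0.6644 -0.0057  0.271 ] yaw-25.0 F [-1.3  0.3 -0.6] M [-0.05  0.03 -0.05] w0.898 q [-0.13  0.29  1.37  0.    1.48  0.31]
drift t24.42 p [ 0.4707 -0.2911  0.1502] yaw-99.9 F [-0.1 -0.3  0.2] M [-0.01  0.01 -0.05] w0.902 q [-0.7   0.12  1.79  0.    1.22  1.05]
top chuck [([0.6633, -0.007, 0.1562], 0.56)]
top rest [([0.5198, -0.3027, -0.0022], 0.46)]
top drift_grip [([0.4759, -0.514, 0.0219], 0.73), ([0.3536, -0.2524, 0.0228], 0.55), ([0.4746, -0.2927, 0.0341], 0.39)]
top drift_tip [([0.3183, -0.0795, -0.0042], 0.5), ([0.5231, -0.3009, -0.0038], 0.33)]
scene chuck [([0.6647, -0.0065, 0.1598], 0.82)]
scene rest [([0.5156, -0.3036, -0.0023], 0.61)]
scene drift_grip [([0.4777, -0.5152, 0.0196], 0.97), ([0.3504, -0.2536, 0.0216], 0.77), ([0.6607, -0.0072, 0.1847], 0.49)]
scene drift_tip [([0.4995, -0.6898, -0.0], 0.87), ([0.5903, -0.3141, 0.0194], 0.69), ([0.3197, -0.0799, 0.0027], 0.57)]
rest edge [[0.4884, -0.2671], [0.5485, -0.2744]] -6.920775554074137
rest edge [[0.4823, -0.3284], [0.5429, -0.3343]] -5.520845928480342
```

View pics/c3.png

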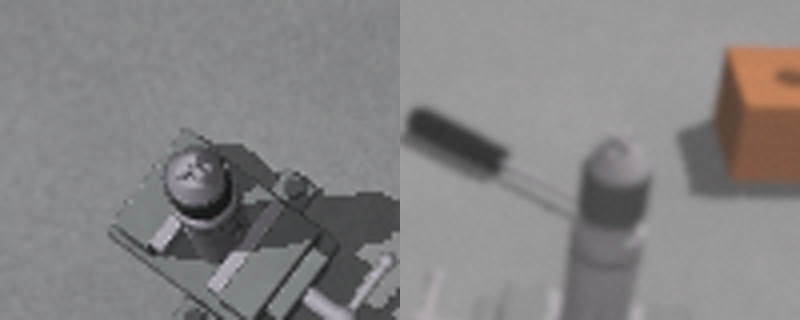

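```bash
python3 - <<'E'
from h import *
im=cv2.imread("pics/top0.png");o=np.array([365,180])
G=crop(im,365,405,180,245,9)
for i,(cx,cy,yw,col) in enumerate([(.518,-.302,-8,(0,255,0)),(.518,-.302,-9.8,(0,0,255))]):
    d=np.array([np.cos(np.radians(yw)),np.sin(np.radians(yw))]);m=np.array([-d[1],d[0]])
    for s in(-.004,.004):
        P=[[*(np.array([cx,cy])+t*d+s*m),z] for t,z in((-.075,.046),(-.023,.046),(.075,.026))]
        q=((proj("top",P)-o+.5)*9).astype(np.int32);cv2.polylines(G,[q],False,col,1)
sc=cv2.imread("pics/scene0.png");o=np.array([240,200]);H=crop(sc,240,290,200,265,9)
for i,(cx,cy,yw,col) in enumerate([(.518,-.302,-8,(0,255,0)),(.518,-.302,-9.8,(0,0,255))]):
    d=np.array([np.cos(np.radians(yw)),np.sin(np.radians(yw))]);m=np.array([-d[1],d[0]])
    for s in(-.004,.004):
        P=[[*(np.array([cx,cy])+t*d+s*m),z] for t,z in((-.075,.046),(-.023,.046),(.075,.026))]
        q=((proj("scene",P)-o+.5)*9).astype(np.int32);cv2.polylines(H,[q],False,col,1)
cv2.imwrite("pics/c4.png",np.hstack([G,H])[:600])
E
```

```text
(no output)
```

View pics/c4.png

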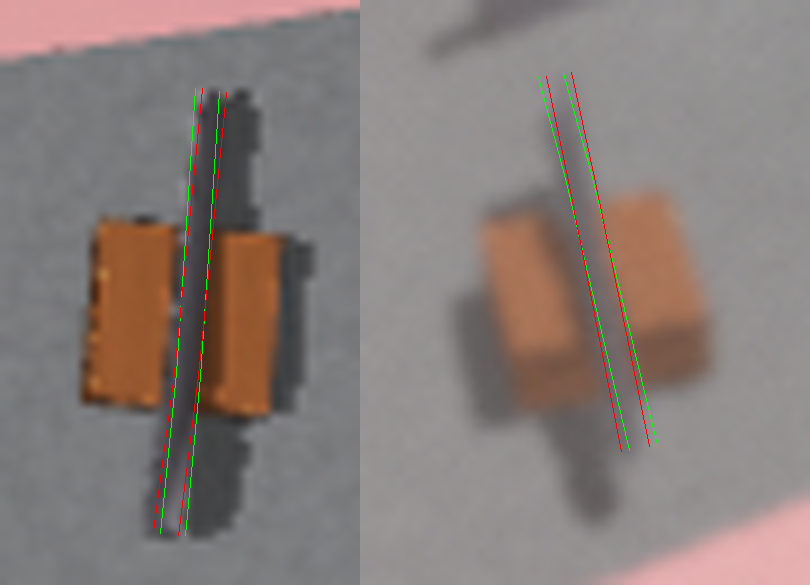

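```bash
python3 - <<'E'
from h import *
g=[.4628,-.2923];q=down(-99.5)
bot.set_gripper(0.45)
bot.move_linear([*g,.05],q,speed=.2)
bot.move_linear([*g,.013],q,speed=.08,stop_force=8);st("dn")
bot.set_gripper(0);bot.hold(.1);st("grip")
E
```

```text
dn t26.63 p [ 0.4626 -0.2921  0.0125] yaw-99.5 F [0.4 0.  0.7] M [ 0.02  0.02 -0.01] w0.451 q [-0.71  0.3   1.88 -0.    0.96  1.03]
grip t27.11 p [ 0.4632 -0.293   0.0136] yaw-99.5 F [-0.8 -2.   2.1] M [-0.36  0.11 -0.05] w0.085 q [-0.71  0.3   1.88 -0.    0.96  1.03]
```

```bash
cat >> h.py <<'E'
AX=np.array([.6640,-.0056]);YW=52.3
def slot(tip,z,yw=None,lat=0.):
    a=np.radians(YW if yw is None else yw);u=np.array([np.cos(a),np.sin(a)]);m=np.array([-u[1],u[0]])
    return [*(AX+(tip-.131)*u+lat*m),z]
E
python3 - <<'E'
from h import *
bot.move_linear([.4632,-.293,.10],down(-99.5),speed=.2);st("lift")
q=down(YW-90)
bot.goto(slot(-.05,.13),q);st("ap")
bot.move_linear(slot(-.04,.0865),q,speed=.12);bot.hold(.2);st("lvl")
for n in("top","scene"):
    im=bot.snapshot(n);cv2.imwrite(f"pics/{n}5.png",im)
    for t in("drift","drift_tip"):print(n,t,[(np.round(d["point"],4).tolist(),round(d["conf"],2)) for d in bot.landmark_of(n,t)])
a=crop(cv2.imread("pics/top5.png"),250,330,130,210,5);b=crop(cv2.imread("pics/scene5.png"),320,400,170,250,5)
cv2.imwrite("pics/c5.png",np.hstack([a,b]))
E
```

```text
lift t27.69 p [ 0.4625 -0.2922  0.0988] yaw-99.5 F [ 0.2  0.3 -3.6] M [ 0.07  0.07 -0.02] w0.083 q [-0.71  0.17  1.84  0.    1.13  1.03]
ap t28.46 p [ 0.552  -0.1486  0.128 ] yaw-37.8 F [ 0.6  0.3 -2.9] M [-0.15  0.02  0.  ] w0.086 q [-0.4   0.19  1.76 -0.    1.19  0.26]
lvl t29.18 p [ 0.5601 -0.1415  0.0876] yaw-37.7 F [-0.   0.3 -1.6] M [-0.08  0.1  -0.02] w0.082 q [-0.38  0.25  1.77 -0.    1.11  0.27]
top drift [([0.3456, -0.186, -0.0001], 0.6), ([0.4841, -0.5869, -0.0019], 0.51), ([0.7654, 0.3245, 0.0024], 0.27)]
top drift_tip []
scene drift [([0.3407, -0.1835, -0.0042], 0.89), ([0.4841, -0.5855, -0.0004], 0.88), ([0.5963, -0.0984, 0.0889], 0.75), ([0.6643, -0.0033, 0.0033], 0.53)]
scene drift_tip [([0.4988, -0.6903, -0.0011], 0.89), ([0.6391, -0.0388, 0.0905], 0.71), ([0.3212, -0.0795, 0.0015], 0.68)]
```

View pics/c5.png

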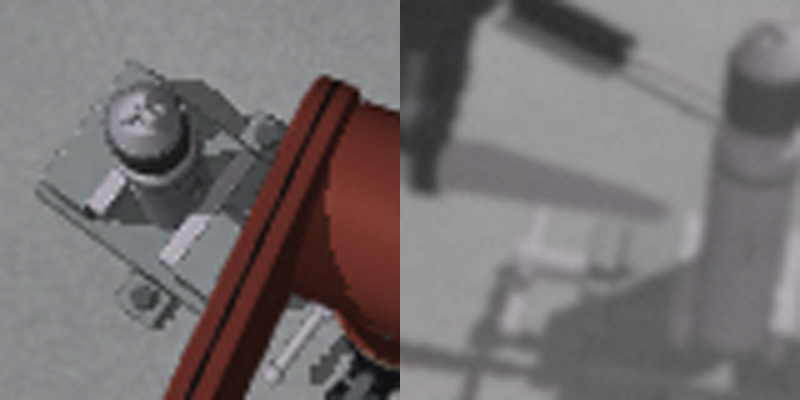

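```bash
python3 - <<'E'
from h import *
st()
sc=cv2.imread("pics/scene5.png");o=np.array([320,170]);H=crop(sc,320,400,170,250,8)
a=np.radians(52.3);u=np.array([np.cos(a),np.sin(a)]);b=np.array([.5601,-.1415])
P=[[*(b+t*u),z+.090] for t,z in((.0,0),(.131,0),(.131,.010),(.033,.030),(0,.030))]
q=((proj("scene",P)-o+.5)*8).astype(np.int32);cv2.polylines(H,[q],False,(0,255,0),1)
b=AX
P=[[*(b+x*u),z] for x,z in((-.023,.088),(-.023,.118))]
q=((proj("scene",P)-o+.5)*8).astype(np.int32);cv2.polylines(H,[q],False,(0,0,255),1)
cv2.imwrite("pics/c6.png",H[:600])
E
```

```text
t29.48 p [ 0.5596 -0.1409  0.0868] yaw-37.7 F [ 0.8 -0.3 -2.6] M [-0.04  0.09  0.07] w0.084 q [-0.38  0.25  1.77 -0.    1.11  0.27]
```

View pics/c6.png

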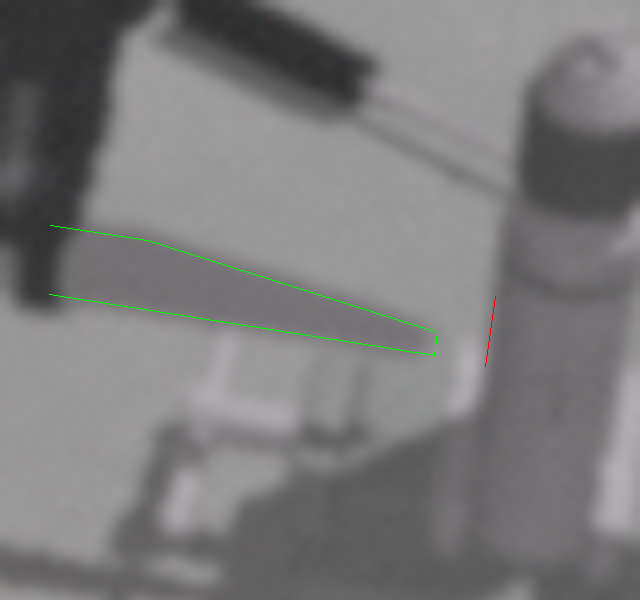

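```bash
python3 - <<'E'
from h import *
q=down(YW-90)
r=bot.move_linear(slot(-.026,.0866),q,speed=.05,stop_force=5);st(r)
r=bot.move_linear(slot(.0,.0866),q,speed=.03,stop_force=4);st(r)
E
```

```text
False t29.92 p [ 0.5682 -0.1294  0.0865] yaw-37.7 F [-0.1  0.6 -3. ] M [-0.04  0.11 -0.07] w0.085 q [-0.36  0.27  1.76 -0.    1.12  0.3 ]
False t30.93 p [ 0.5838 -0.1093  0.0865] yaw-37.7 F [-1.2  0.2 -2.8] M [-0.09  0.04  0.  ] w0.086 q [-0.32  0.29  1.73 -0.    1.12  0.34]
```

```bash
python3 - <<'E'
from h import *
q=down(YW-90);a=np.radians(YW);u=np.array([np.cos(a),np.sin(a)]);m=np.array([-u[1],u[0]])
for t in(.008,.014,.022):
    r=bot.move_linear(slot(t,.0863),q,speed=.02,stop_force=5);s=st((t,r))
    d=s["position"][:2]-AX;f=s["wrist_force"][:2];print("tip",d@u+.131,"lat",d@m,"Fu",f@u,"Fm",f@m)
    if r:break
E
```

```text
(0.008, False) t31.48 p [ 0.5888 -0.1028  0.0863] yaw-37.7 F [-0.4  0.1 -1.6] M [-0.07 -0.01  0.  ] w0.084 q [-0.3   0.3   1.72 -0.    1.12  0.35]
tip 0.008105766473504625 lat 3.252203824960231e-05 Fu -0.15251927876992108 Fm 0.3851179216368993
(0.014, True) t31.82 p [ 0.5915 -0.0988  0.0855] yaw-37.7 F [ 1.1 -0.1  2. ] M [ 0.14 -0.42 -0.11] w0.084 q [-0.3   0.31  1.71 -0.    1.12  0.36]
tip 0.012910387624041009 lat 0.000381427793731311 Fu 0.5737729069069342 Fm -0.9076228530617303
```

```bash
cat > push.py <<'E'
from h import *
q=down(YW-90);a=np.radians(YW);u=np.array([np.cos(a),np.sin(a)]);m=np.array([-u[1],u[0]])
def go(t,z=.0860,sf=35,sp=.02):
    r=bot.move_linear(slot(t,z),q,speed=sp,stop_force=sf);s=st((t,r))
    d=s["position"][:2]-AX;f=s["wrist_force"][:2];print("  tip %.4f lat %.4f Fu %.1f Fm %.1f"%(d@u+.131,d@m,f@u,f@m));return r
E
python3 - <<'E'
from push import *
for t in(.016,.019,.022):
    if go(t):break
E
```

```text
(0.016, False) t32.20 p [ 0.5925 -0.0979  0.0857] yaw-37.7 F [-4.5 -6.   1.1] M [-0.68  0.53 -0.01] w0.086 q [-0.29  0.31  1.71 -0.    1.13  0.37]
  tip 0.0143 lat 0.0001 Fu -7.5 Fm -0.1
(0.019, False) t32.50 p [ 0.5936 -0.0967  0.0857] yaw-37.7 F [ -7.8 -10.2   3. ] M [-1.28  1.09  0.02] w0.087 q [-0.29  0.31  1.71 -0.    1.13  0.37]
  tip 0.0159 lat 0.0000 Fu -12.9 Fm -0.0
(0.022, False) t32.80 p [ 0.5946 -0.0956  0.0858] yaw-37.7 F [-11.7 -14.3   6.6] M [-1.79  1.52  0.07] w0.084 q [-0.29  0.31  1.7  -0.01  1.13  0.37]
  tip 0.0174 lat -0.0001 Fu -18.4 Fm 0.5
```

```bash
python3 - <<'E'
from push import *
for t in(.023,.025,.027,.030):
    if go(t):break
    f=bot.read_state()["wrist_force"][:2]@u
    if f<-32:break
E
```

```text
(0.023, False) t33.05 p [ 0.5949 -0.0952  0.0857] yaw-37.7 F [-13.7 -16.2   6. ] M [-1.98  1.68  0.05] w0.079 q [-0.29  0.31  1.7  -0.01  1.13  0.38]
  tip 0.0178 lat -0.0001 Fu -21.1 Fm 0.9
(0.025, False) t33.30 p [ 0.5963 -0.0935  0.0858] yaw-37.7 F [-11.5 -15.    3.9] M [-1.82  1.47  0.13] w0.087 q [-0.28  0.32  1.7  -0.01  1.13  0.38]
  tip 0.0200 lat -0.0002 Fu -18.8 Fm -0.1
(0.027, False) t33.55 p [ 0.5982 -0.0912  0.0857] yaw-37.8 F [ -9.2 -11.5   2.8] M [-1.45  1.04 -0.05] w0.082 q [-0.28  0.32  1.7  -0.01  1.13  0.38]
  tip 0.0230 lat -0.0003 Fu -14.7 Fm 0.2
(0.03, False) t33.85 p [ 0.6008 -0.0877  0.0857] yaw-37.7 F [-5.4 -8.5  2.6] M [-0.93  0.6  -0.06] w0.079 q [-0.27  0.32  1.69 -0.    1.13  0.39]
  tip 0.0274 lat -0.0002 Fu -10.0 Fm -1.0
```

```bash
python3 - <<'E'
from push import *
go(.042,sf=20)
im=bot.snapshot("scene");cv2.imwrite("pics/scene7.png",im)
print([(np.round(d["point"],4).tolist(),round(d["conf"],2)) for d in bot.landmark_of("scene","chuck")])
cv2.imwrite("pics/c7.png",crop(im,330,410,160,235,8))
E
```

```text
(0.042, False) t34.60 p [ 0.6091 -0.0764  0.0857] yaw-37.7 F [-1.3 -3.9 -0.4] M [-0.54  0.33 -0.1 ] w0.084 q [-0.25  0.34  1.67 -0.    1.13  0.41]
  tip 0.0414 lat 0.0001 Fu -3.9 Fm -1.3
[([0.663, -0.0056, 0.1685], 0.78)]
```

View pics/c7.png

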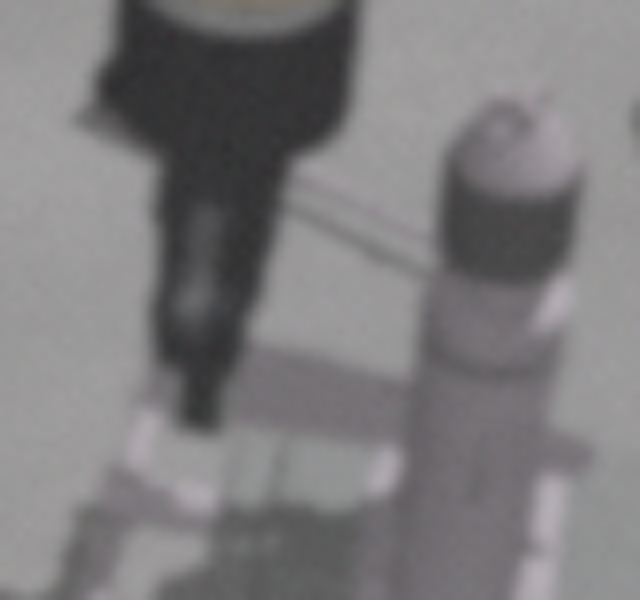

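```bash
python3 - <<'E'
from push import *
go(.0575,sf=20);bot.hold(.2)
im=bot.snapshot("scene");cv2.imwrite("pics/scene8.png",im)
print([(np.round(d["point"],4).tolist(),round(d["conf"],2)) for d in bot.landmark_of("scene","chuck")])
print([(np.round(d["point"],4).tolist(),round(d["conf"],2)) for d in bot.landmark_of("scene","drift_tip")])
print(AX+.0575*u); st()
cv2.imwrite("pics/c8.png",crop(im,330,410,160,235,8))
E
```

```text
(0.0575, False) t35.62 p [ 0.6191 -0.0632  0.0858] yaw-37.7 F [-0.4 -1.4 -4.2] M [-0.19  0.15 -0.02] w0.083 q [-0.23  0.35  1.65  0.    1.14  0.43]
  tip 0.0579 lat 0.0003 Fu -1.3 Fm -0.5
[([0.6611, -0.005, 0.1679], 0.96)]
[([0.4976, -0.6889, -0.0001], 0.98), ([0.6961, 0.0389, 0.0907], 0.79), ([0.3206, -0.081, 0.0028], 0.72)]
[0.6991628  0.03989535]
 t35.98 p [ 0.619  -0.0635  0.0858] yaw-37.7 F [-1.1  0.6 -3.7] M [-0.1   0.15  0.05] w0.085 q [-0.23  0.35  1.65  0.    1.14  0.43]
```

View pics/c8.png

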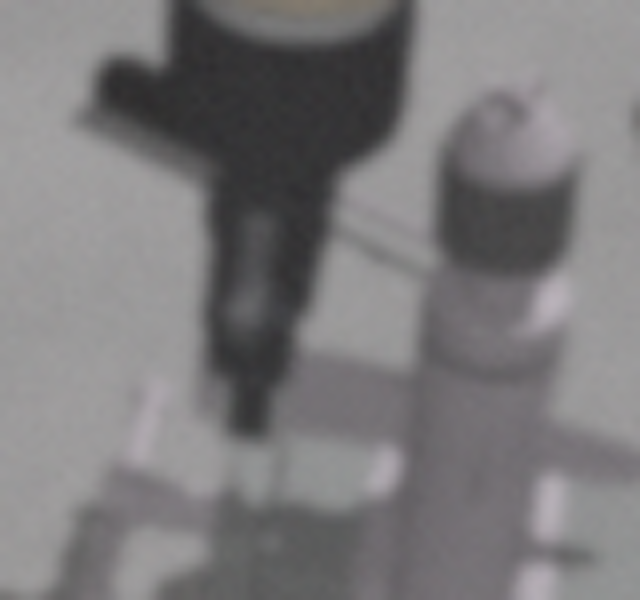

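```bash
python3 - <<'E'
from push import *
go(.060,sf=20);bot.hold(.1)
bot.set_gripper(0.45);s=st("open");p=s["position"]
a1=slot(.050,.15);
bot.move_linear([p[0]-.003,p[1]-.004,.14],q,speed=.08)
bot.move_linear([p[0]-.07,p[1]-.09,.26],q,speed=.2);st("away")
for n in("top","scene"):
    im=bot.snapshot(n);cv2.imwrite(f"pics/{n}9.png",im)
    for t in("chuck","drift_tip","drift"):print(n,t,[(np.round(d["point"],4).tolist(),round(d["conf"],2)) for d in bot.landmark_of(n,t)])
b=crop(cv2.imread("pics/scene9.png"),330,430,160,260,6);cv2.imwrite("pics/c9.png",b[:600])
E
```

```text
(0.06, False) t36.25 p [ 0.6206 -0.0618  0.0859] yaw-37.7 F [-1.8 -1.6 -4.1] M [-0.34  0.26  0.04] w0.081 q [-0.23  0.36  1.65 -0.    1.14  0.43]
  tip 0.0600 lat -0.0001 Fu -2.4 Fm 0.4
open t36.76 p [ 0.6211 -0.0618  0.0866] yaw-37.7 F [ 0.6 -0.1 -0.4] M [ 0.   -0.04  0.02] w0.453 q [-0.23  0.36  1.65  0.    1.14  0.43]
away t38.54 p [ 0.5508 -0.1511  0.2586] yaw-37.7 F [-0.2  0.2 -0.1] M [-0.01 -0.01 -0.01] w0.451 q [-0.41  0.08  1.64  0.    1.43  0.25]
top chuck [([0.6654, -0.0065, 0.1665], 0.56)]
top drift_tip [([0.5001, -0.6904, 0.0019], 0.79)]
top drift [([0.4843, -0.5886, 0.0017], 0.78), ([0.3452, -0.1857, 0.0032], 0.72), ([0.6537, -0.0193, 0.0852], 0.5)]
scene chuck [([0.6644, -0.0071, 0.1695], 0.91)]
scene drift_tip [([0.6999, 0.0409, 0.09], 0.93), ([0.3236, -0.082, 0.0038], 0.75), ([0.4977, -0.6892, -0.0011], 0.66)]
scene drift [([0.6574, -0.0206, 0.0874], 0.8), ([0.3403, -0.1842, -0.004], 0.69), ([0.4843, -0.5833, 0.0008], 0.61), ([0.4708, 0.3056, 0.0045], 0.54)]
```

View pics/c9.png

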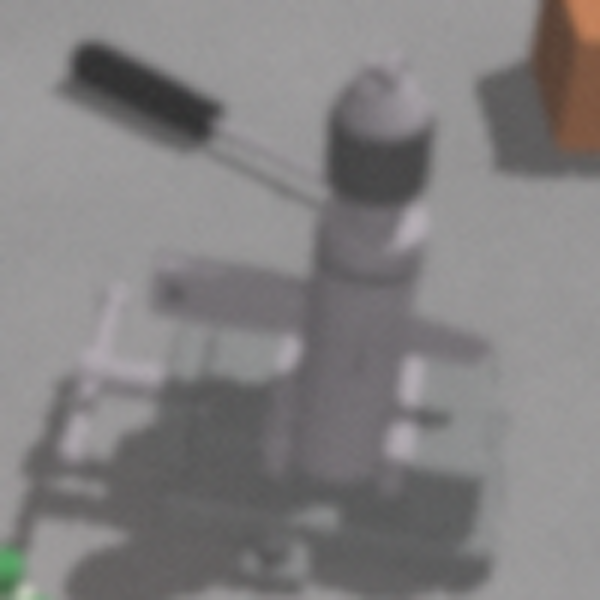

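View pics/scene9.png

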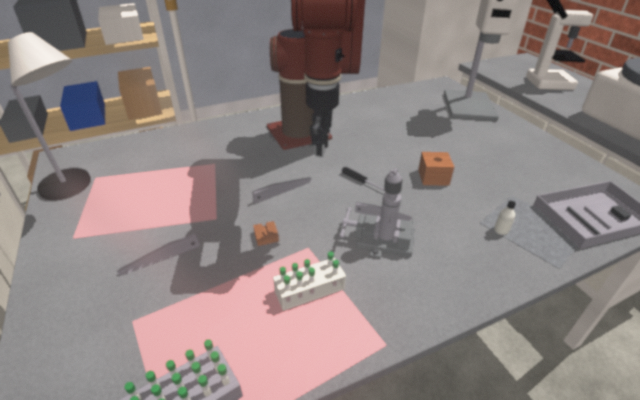

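```bash
python3 - <<'E'
from h import *
bot.hold(.3);st("fin");bot.job_done()
E
```

```text
fin t39.24 p [ 0.5511 -0.1518  0.26  ] yaw-37.7 F [-0.6  0.6 -0.5] M [ 0.04 -0.   -0.01] w0.454 q [-0.41  0.08  1.63 -0.    1.43  0.25]
the job is handed in; nothing more can be done
```

The taper gripped and let go. I handed the job in at 39.2 s of the 67 s allowed, and I don't know the verdict.

- **Seating the chuck:** I lifted it out of the stand and twisted it home with 0.7 rad twists. The push rose to about 17 N, a little above the 10 to 15 N you named but under the 25 N limit. It sank 3.9 mm after first contact, leaving a gap of about 1.8 mm between collar and nose. I worked that gap out from arm height and never saw it directly. The networks put the released chuck's collar at 156 to 160 mm, within their 4 mm error.
- **Choosing the drift:** of the three in the scene I used the one in the rest, at about (384, 214) in the top picture. It measures about 150 mm, and the two lying on the bench are clearly longer.
- **Breaking it loose:** the drift went through the slot along its floor, and the taper let go at a push of about 21 N. I drove the tip to about 58 to 60 mm past the spindle's axis, slightly beyond the 55 mm given.

**Last checks:** the final pictures show the chuck upright. The networks put its collar at 166.5 mm in the top picture and 169.5 mm in the scene picture, about 8.5 to 11.5 mm above the nose. The drift is through the slot with its tip out the far side. The gripper was clear of everything, and the rack, bottle and screwdriver look unmoved. The top camera could not find the drift's tip, so its position comes from the scene camera and the arm.

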